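Clip the axle of the trolley castor

ROBOT

A 7-joint arm with a two-finger parallel gripper is mounted at the origin on the work surface. World frame = base frame: x ahead of the robot, y to its left, z up, the work surface at z = 0. Lengths are in m, angles in rad, forces in N, time in s.
With the tool pointing down it reaches from about 0.4 to 0.875 m from the base axis. Payload 4.4 kg.
Tool frame: the origin (TCP) lies midway between the tips of the shut fingers; the grasp point (between the pads) lies 19 mm behind it (bot.grip_point_offset is the distance from the TCP to the grasp point, in m); z points along the fingers, y is the direction in which the jaws open and shut (so a half turn about z gives the same grasp; the last joint's range is limited). The gripper opens to 85 mm and grips with 20 to 120 N. Pads are 22 mm wide; open, the fingers measure 114 mm over their backs; the gripper's body (76 mm by 85 mm) begins 54 mm behind the grasp point. The pads swing forward as they close: fully open they stand 13 mm farther back than shut.
Start: joints at [-1.335, 0.628, 0.038, 1.517, -0.027, 0.996, -0.02], TCP at [0.193, 0.621, 0.231] pointing down, gripper open.
Joint ranges: [-3.06, 3.06], [-0.37, 2.12], [-1.25, 1.32], [0.18, 2.47], [-1.1, 4.24], [0.23, 1.98], [-2.94, 2.94]. Speed limits (rad/s): [2.57, 2.57, 3.14, 3.14, 3.14, 3.14, 3.14].

INTERFACE

Orientations are given as a rotation vector (axis times angle).
In Python, from plant import bot gives the robot as it stands.
- The arm moves only by the tool play_rows, never from a script. Its argument "commands" is a list of rows, each an object of numbers: "dx", "dy", "dz": the shift along the world's x, y, z in mm; "rx", "ry", "rz": the turn, a rotation vector about the world's x, y, z in rad. A call has 1 to 5 rows; each row is the pose to reach, as a shift and turn from the pose commanded when the call began; what a row does not reach only later rows make up. A row lasts 1/12 s, in which the tool goes at most 41.7 mm and 7.16 degrees, less where a joint would pass 70% of its speed; a pose out of reach is approached as far as the arm can. A call with a gripper value outside its range is refused whole. "hand" is the opening, from 0 (shut) to 1 (fully open), set as the call begins (left out, the last holds). The fingers move at their own pace and stop on an object; "squeeze" is the grip in N (left out, the last holds). Time passes only in rows, so rows that repeat a pose let the fingers close. It gives the time, the measured TCP pose, the force and the opening at its end, in the units of the state.
- bot.state(): the state, without advancing time (a new reading comes with each control period).
- bot.get_image(name): name is "scene" or "top" or "wrist"; returns the picture (384x512x3 uint8, blue, green, red); there is no depth.
- bot.calibration(name): a dict with "intrinsics" (3x3 intrinsics, pixels), "k1" (the pictures are not rectified: a ray, as slopes to the right and down, at radius r is drawn at 1 + k1 r^2 times it, then the intrinsics apply), "extrinsics" (4x4, takes a point from world to camera coordinates); the wrist camera has in their place "T_tool_cam" (4x4, takes a point from camera to tool coordinates, whose origin is the TCP and whose axes are the flange's). Camera axes: x right, y up, looking along -z (the intrinsics and any distortion apply to the point x, -y, -z); pixel columns grow to the right and rows downward; lengths in m; the calibration is good to about 2 mm. A picture is of the moment at which its call begins: read the wrist's pose just before it. calibration takes no time and is no camera call.
- bot.job_done(): hands the job in, once; it reports no verdict.
The state is a dict: "t": time; "joints": joint angles; "dq": joint speeds; "joint_efforts": joint torques, N m; "ee_pos": TCP position; "orientation": TCP orientation; "force": force on the tool from outside, world axes, zero at the start; "torque": the same for the moment, N m; "opening": finger opening in m.
Only numpy, scipy, OpenCV 4.12 (cv2) and the standard library are available. Lean on these libraries where they do the work, as an engineer would, in place of code of your own. Each camera call takes 0.05 s, during which the arm holds its last target.

TASK

The storeroom trolley's castor stands upside down on its board: push its brass-headed axle fully home, so that the groove at the other end comes out past the black bush, then take the yellow spring clip from its wooden stand and press it straight down onto the axle into that groove until it has snapped fully home. Be gentle with the castor: push no harder than about 20 N at any moment. Let go of the clip and leave everything else on the table where it is.

Things in the scene. Friction and masses are not known exactly. Their poses are not given: they have to be found in the camera images.
- castor: Castor fixed upside down on a plywood board (150 x 130 x 12 mm). Origin: centre of the board's underside, on the table; z up, y along its axle, x across. Two aluminium fork cheeks (40 mm wide in x, outer faces at y = +-21 mm, slotted, tops 112 mm high) hold a black wheel (75 mm diameter, y = +-13 mm, top at most 132 mm high). Black bushes, 29 mm in diameter, stand out to y = +26 and -34 mm.
- axle_mid (a point): Nominal middle of the steel axle: over the castor's origin at 82 mm, axes as the castor's. The axle is level, 24 mm in diameter, y = -54 to +26 mm when home. The fork is slotted: the axle's true height differs from castor to castor, 70 to 94 mm above the table, and is not reported, so it must be felt. It keeps that height, but the rubber gives about 1 mm per 25 N of downward push.
- axle (a joint): How far the axle stands out from home along the castor's +y, m: 0 when home (firm stop), 0.008 to 0.014 at the start. It slides with about 4 N of friction and stays where left. Push it in the castor's -y direction on the brass head at its +y end: a disc 34 mm in diameter, 6 mm thick, outer face at y = 32 mm when home. Until then the groove is partly hidden in the -y bush.
- groove_home (a point): Middle of the groove when the axle is home: castor's x = 0, y = -42 mm, given at the nominal 82 mm height (the true axle centre is up to 12 mm higher or lower). Axes as the castor's. The groove runs all round, 8 mm wide (y = -46 to -38 mm), 16 mm in diameter at its floor, between 24 mm diameter shoulders.
- clip_grip (a point): Middle of the yellow clip's grip block (20 mm in x, 10 mm in y): grip it across x, from above. The clip's y is to lie along the castor's y, either way round; z up. Heights from the bore centre, which is 36 mm below this point: leg feet -9 mm, crown underside (rests on the groove's floor when seated) +8, shoulder plate 36 x 10 mm +14 to +18 (fingertips can push on it), grip block +18 to +50.
- clip_bore (a point): Centre of the clip's bore, 36 mm below clip_grip, same axes; when seated it lies on the axle's centre line in the groove. Legs 6 mm thick in y, 27 mm wide over both in x, with inward bumps. Bumps touch the groove's floor when this point is 13 mm above the axle centre; 9 to 13 N spreads the legs, then it snaps down home. Beside the groove they meet the full axle, about 17 mm above its centre.
- leg_left (a joint): Spring angle of the clip's +x leg, rad: 0 relaxed, about 0.16 at widest while it is pressed over the axle, about 0.03 when seated (a light grip).
- leg_right (a joint): The same for the clip's -x leg.
- clip: The yellow plastic clip as a whole, about 55 g; origin and axes are those of clip_bore.
- clip_stand: Fixed wooden block 64 (x) x 50 (y) x 45 mm tall; origin at the centre of its underside. The clip stands in a slot in its top (31 x 8.5 mm, 32 mm deep), legs down, shoulder plate resting on the top, its x and y along the stand's; lift it straight up.
- jam_jar: Bystander, leave alone: jar of jam with red lid, 72 mm wide, 100 mm tall; origin at the centre of its underside.
- tin_can: Bystander, leave alone: tin with red label, 66 mm wide, 95 mm tall; origin at the centre of its underside.
- sauce_bottle: Bystander, leave alone: red sauce bottle, 56 mm wide, 170 mm tall; origin at the centre of its underside.
- pickle_jar: Bystander, leave alone: amber jar with white lid, 80 mm wide, 120 mm tall; origin at the centre of its underside.
- screwdriver: Bystander, leave alone: blue-handled screwdriver lying, 200 mm long, 26 mm thick; origin below its middle.
- spare_wheel: Bystander, leave alone: spare black wheel lying flat, 75 mm wide, 26 mm thick; origin at the centre of its underside.
- parts_tray: Bystander, leave alone: blue parts tray 120 x 90 x 30 mm, holding a loose washer; origin at the centre of its underside.
- washer: Bystander, leave alone: steel washer, 36 mm wide, in the parts tray; origin at the centre of its underside.

How it is judged:
On the way, in this order (a step that is already met when the one before it is completed fails the run):
1. the axle is pushed fully home, to within 1.5 mm (value of joint axle below 0.0015 m), for 0.2 s.
2. the clip is seated in the groove (x of clip_bore in the frame of groove_home between -0.0025 and 0.0025 m and y of clip_bore in the frame of groove_home between -0.0025 and 0.0025 m and z of clip_bore in the frame of groove_home between -0.0135 and 0.0135 m and value of joint each of leg_left, leg_right below 0.065 rad and value of joint any of leg_left, leg_right above 0.015 rad and angle between clip_bore's own z axis and vertical below 0.2 rad and value of joint axle below 0.0015 m), for 0.5 s.
At the end, for the whole second after the job is handed in: Axle home within 1.5 mm; clip released, at rest, upright within 0.2 rad, its bore within 2.5 mm of groove_home along and across the axle and 13.5 mm in height, both leg angles below 0.065 rad (snapped back) and one at least above 0.015 (gripping the axle); bystanders within 20 mm of their start (all of step 2 and linear speed of clip below 0.01 m/s); the robot touches nothing.
It fails at once if the castor, with its axle, is pushed with more than 32 N, counting the clip's own grip on the axle (up to 10 N) as well (contact force between anything else and castor above 32 N).
It fails at once if a bystander is moved by more than 20 mm (distance of any of jam_jar, tin_can, sauce_bottle, pickle_jar, screwdriver, spare_wheel, parts_tray, washer from where it was at the start of the episode above 0.02 m).
It also fails if it takes over 58 s, if anything falls off the work surface, if the arm or the gripper's body presses on something with over 40 N, if the wrist force passes 120 N, or if a joint passes its speed limit or range.

## Working session

There is one attempt and no reset: what is moved stays moved. The work goes in short steps, Python scripts to look and compute and a tool call to move; the robot and the scene stay as the last step left them, time stands still between calls to the robot, and variables do not carry over. Pictures are saved under pics/ and viewed, and the job is handed in when it is done.

Besides the shell and the picture viewer there is one more tool, called by a JSON object that holds its "fn" and its "kwargs". play_rows: Moves the arm, as the interface text tells. Its arguments: {"type":"object","properties":{"commands":{"type":"array"},"hand":{"type":"number"},"squeeze":{"type":"number"}},"required":["commands"]}

```bash
ls; mkdir -p pics; python3 - <<'E'
from plant import bot
import cv2,numpy as np
print(bot.state()); 
for n in ["scene","top","wrist"]:
    c=bot.calibration(n); print(n,{k:np.round(v,4).tolist() for k,v in c.items()})
    cv2.imwrite(f"pics/{n}0.png",bot.get_image(n))
print(bot.grip_point_offset)
E
```

```text
pics
{'t': 0.0, 'joints': array([-1.33483122,  0.62931416,  0.03842694,  1.5183712 , -0.02700215,
        0.99629108, -0.02003276]), 'dq': array([-7.24994078e-04,  9.12052628e-05, -5.53370293e-04, -1.06637764e-03,
        2.98537267e-04,  1.67478987e-03,  1.58879059e-03]), 'joint_efforts': array([-5.44084505e-04, -5.63405156e+01,  1.22666940e+00, -1.93444616e+01,
        1.13216811e-02,  1.08885768e-02, -2.12963940e-07]), 'ee_pos': array([0.19296241, 0.62004677, 0.2304085 ]), 'orientation': array([-4.72208462e-01, -3.10562874e+00,  2.90094913e-03]), 'force': array([ 0.27222096, -0.83401849, -0.01842071]), 'torque': array([-0.0241275 ,  0.06531229,  0.04456012]), 'opening': 0.08538310802970968}
scene {'intrinsics': [[395.766, 0.0, 257.8069], [0.0, 395.766, 194.1301], [0.0, 0.0, 1.0]], 'k1': -0.0447, 'extrinsics': [[-0.2478, 0.9687, -0.0163, 0.1655], [-0.7021, -0.1679, 0.692, 0.3561], [0.6676, 0.1829, 0.7217, -1.7988], [0.0, 0.0, 0.0, 1.0]]}
top {'intrinsics': [[379.5196, 0.0, 250.8219], [0.0, 379.5196, 190.1489], [0.0, 0.0, 1.0]], 'k1': -0.0015, 'extrinsics': [[-0.0207, -0.9998, -0.0021, 0.0032], [0.9946, -0.0208, 0.1014, -0.6168], [-0.1014, -0.0, 0.9948, -0.9687], [0.0, 0.0, 0.0, 1.0]]}
wrist {'intrinsics': [[329.8943, 0.0, 255.8271], [0.0, 329.8943, 188.6646], [0.0, 0.0, 1.0]], 'k1': -0.0503, 'T_tool_cam': [[-0.0003, 0.9538, 0.3005, 0.0763], [1.0, 0.0002, 0.0002, -0.0007], [0.0001, 0.3005, -0.9538, -0.1413], [0.0, 0.0, 0.0, 1.0]]}
0.0187
```

View pics/scene0.png

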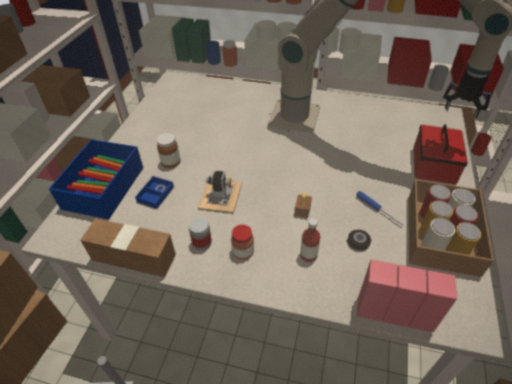

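View pics/top0.png

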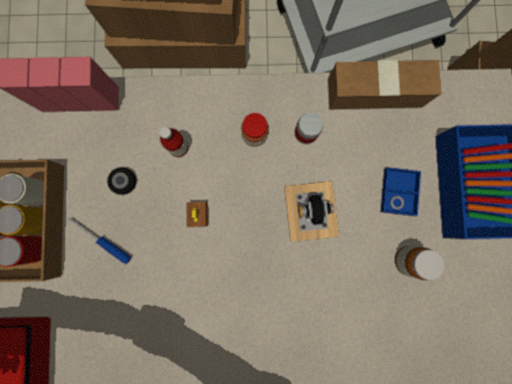

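View pics/wrist0.png

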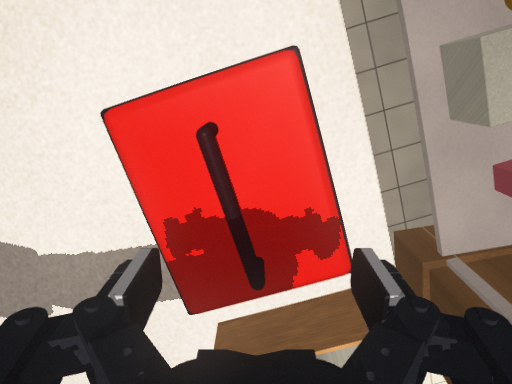

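The top view shows the castor at about (312,210) and the clip stand at about (196,214). Next I zoom in on both to get directions and corners.

```bash
python3 - <<'E'
import cv2
t=cv2.imread("pics/top0.png"); s=cv2.imread("pics/scene0.png")
a=cv2.resize(t[170:250,272:352],(560,560),interpolation=cv2.INTER_CUBIC)
b=cv2.resize(t[190:240,172:222],(400,400),interpolation=cv2.INTER_CUBIC)
c=cv2.resize(s[160:220,190:250],(560,560),interpolation=cv2.INTER_CUBIC)
cv2.imwrite("pics/a.png",a);cv2.imwrite("pics/b.png",b);cv2.imwrite("pics/c.png",c)
E
```

```text
(no output)
```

View pics/a.png

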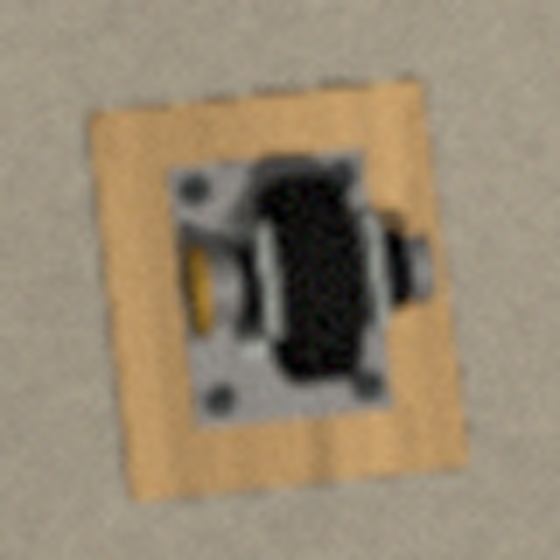

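View pics/b.png

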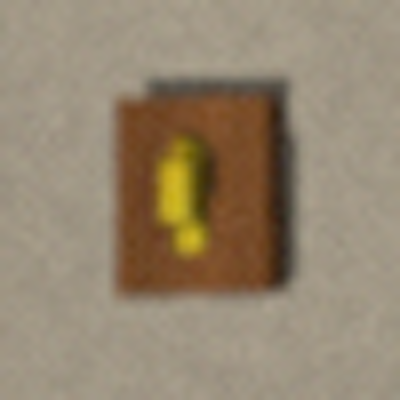

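View pics/c.png

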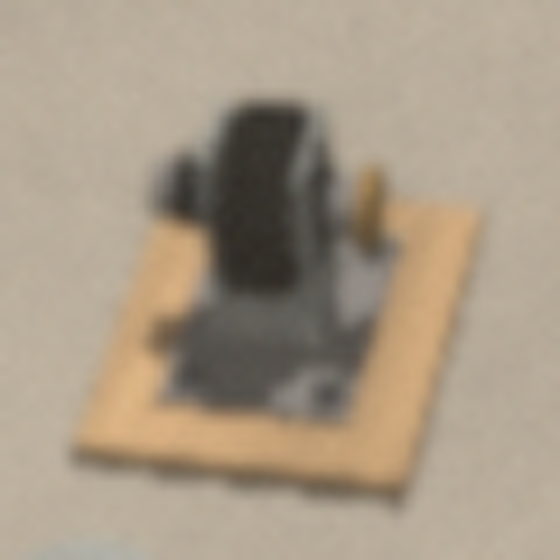

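```bash
cat > h.py <<'E'
import numpy as np, cv2
from scipy.spatial.transform import Rotation as Rn
from plant import bot
def campose(name,st=None):
    c=bot.calibration(name)
    if name=="wrist":
        T=np.eye(4);T[:3,:3]=Rn.from_rotvec(st["orientation"]).as_matrix();T[:3,3]=st["ee_pos"]
        return T@np.array(c["T_tool_cam"]),c
    return np.linalg.inv(np.array(c["extrinsics"])),c
def pix2w(name,uv,z,st=None):
    P,c=campose(name,st);K=np.array(c["intrinsics"])
    uv=np.array(uv,float).reshape(-1,1,2)
    n=cv2.undistortPoints(uv,K,np.array([c["k1"],0,0,0.])).reshape(-1,2)
    d=np.c_[n[:,0],-n[:,1],-np.ones(len(n))]@P[:3,:3].T
    o=P[:3,3]; return o+d*((np.asarray(z)-o[2])/d[:,2])[:,None]
def w2pix(name,X,st=None):
    P,c=campose(name,st);K=np.array(c["intrinsics"])
    p=(np.atleast_2d(X)-P[:3,3])@P[:3,:3]
    p=np.c_[p[:,0],-p[:,1],-p[:,2]]
    return cv2.projectPoints(p,np.zeros(3),np.zeros(3),K,np.array([c["k1"],0,0,0.]))[0].reshape(-1,2)
E
python3 - <<'E'
from h import *
f=lambda L,s,o:[((x+.5)/s-.5+o[0],(y+.5)/s-.5+o[1]) for x,y in L]
B=pix2w("top",f([(90,113),(422,80),(468,466),(132,502)],7,(272,170)),.012)
S=pix2w("top",f([(117,97),(270,97),(270,292),(117,292)],8,(172,190)),.045)
for Q in (B,S):
    print(np.round(Q,4).tolist(),Q.mean(0),[round(np.linalg.norm(Q[i]-Q[i-1]),4) for i in range(4)])
print(B[0]-B[3],B[1]-B[2])
for n in("scene","wrist"):print
st=bot.state();R=Rn.from_rotvec(st["orientation"]).as_matrix();print(R.round(3))
E
```

```text
[[0.6288, -0.1002, 0.012], [0.6389, -0.2282, 0.012], [0.4913, -0.2394, 0.012], [0.4804, -0.1117, 0.012]] [ 0.55986982 -0.16991405  0.012     ] [np.float64(0.1489), np.float64(0.1284), np.float64(0.1481), np.float64(0.1282)]
[[0.5888, 0.1585, 0.045], [0.5878, 0.1089, 0.045], [0.5249, 0.1094, 0.045], [0.5259, 0.1587, 0.045]] [0.55686421 0.1338731  0.045     ] [np.float64(0.0629), np.float64(0.0496), np.float64(0.0629), np.float64(0.0493)]
[0.14844601 0.01149996 0.        ] [0.14765334 0.01119058 0.        ]
[[-0.955  0.297 -0.   ]
 [ 0.297  0.955 -0.001]
 [ 0.    -0.001 -1.   ]]
```

Castor centre is about (0.560,-0.170) with yaw +0.077, and the stand is about (0.557,0.134) with yaw near 0. The edge lengths match the given sizes. Next I travel to above the stand.

{"fn": "play_rows", "kwargs": {"commands": [{"dx":25,"dy":-33,"rz":-0.085},{"dx":50,"dy":-66,"rz":-0.17},{"dx":75,"dy":-99,"rz":-0.255},{"dx":100,"dy":-132,"rz":-0.34},{"dx":120,"dy":-162,"rz":-0.42}], "hand": 1}}

```text
validation failed for argument at $.co...
```

{"fn": "play_rows", "kwargs": {"commands": [{"dx":25,"dy":-33,"rz":-0.085},{"dx":50,"dy":-66,"rz":-0.17},{"dx":75,"dy":-99,"rz":-0.255},{"dx":100,"dy":-132,"rz":-0.34},{"dx":120,"dy":-162,"rz":-0.42}]}}

```text
validation failed for argument at $.co...
```

{"fn": "play_rows", "kwargs": {"commands": [{"dx":25,"dy":-33,"rz":-0.085},{"dx":50,"dy":-66,"rz":-0.17},{"dx":75,"dy":-99,"rz":-0.255},{"dx":100,"dy":-132,"rz":-0.34},{"dx":120,"dy":-162,"rz":-0.42}]}}

```text
validation failed for argument at $.co...
```

{"fn": "play_rows", "kwargs": {"commands": [{},{},{}]}}

```text
validation failed for argument at $.co...
```

```bash
python3 - <<'E'
from h import *
st=bot.state();print(st["t"],st["ee_pos"],Rn.from_rotvec(st["orientation"]).as_matrix().round(3),st["force"],st["joints"])
cv2.imwrite("pics/w1.png",bot.get_image("wrist"))
import pickle;pickle.dump(st,open("w1.pkl","wb"))
E
```

```text
0.15 [0.19300448 0.62018902 0.23060122] [[-0.955  0.297 -0.   ]
 [ 0.297  0.955 -0.001]
 [ 0.    -0.001 -1.   ]] [-0.35096935 -0.04404743 -1.00858926] [-1.33481703  0.62914154  0.03844341  1.51811928 -0.0270474   0.99632042
 -0.01999737]
```

View pics/w1.png

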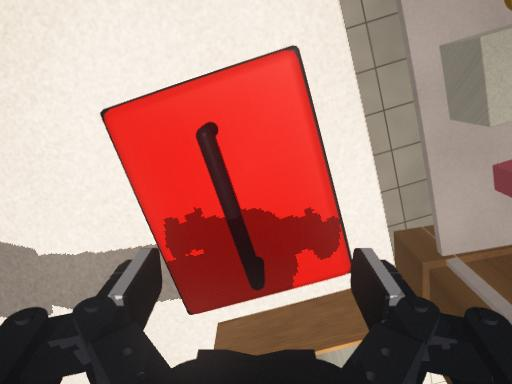

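The calls were refused, so the arm has not moved. Each row probably needs all six fields.

{"fn": "play_rows", "kwargs": {"commands": [{"dx":25,"dy":-33,"dz":0,"rx":0,"ry":0,"rz":-0.085},{"dx":50,"dy":-66,"dz":0,"rx":0,"ry":0,"rz":-0.17},{"dx":75,"dy":-99,"dz":0,"rx":0,"ry":0,"rz":-0.255},{"dx":100,"dy":-132,"dz":0,"rx":0,"ry":0,"rz":-0.34},{"dx":120,"dy":-162,"dz":0,"rx":0,"ry":0,"rz":-0.42}], "hand": 1}}

```text
t: 0.62
ee_pos: [0.3151, 0.4561, 0.2313]
orientation: [1.117, 2.935, -0.0]
force: [1.0, 0.2, 0.5]
opening: 0.0855
```

{"fn": "play_rows", "kwargs": {"commands": [{"dx":25,"dy":-33,"dz":0,"rx":0,"ry":0,"rz":-0.085},{"dx":50,"dy":-66,"dz":0,"rx":0,"ry":0,"rz":-0.17},{"dx":75,"dy":-99,"dz":0,"rx":0,"ry":0,"rz":-0.255},{"dx":100,"dy":-132,"dz":0,"rx":0,"ry":0,"rz":-0.34},{"dx":120,"dy":-162,"dz":0,"rx":0,"ry":0,"rz":-0.42}]}}

```text
t: 1.03
ee_pos: [0.4349, 0.2942, 0.2315]
orientation: [1.705, 2.638, 0.001]
force: [0.5, -0.5, 0.6]
opening: 0.0859
```

{"fn": "play_rows", "kwargs": {"commands": [{"dx":25,"dy":-33,"dz":0,"rx":0,"ry":0,"rz":-0.085},{"dx":50,"dy":-66,"dz":0,"rx":0,"ry":0,"rz":-0.17},{"dx":75,"dy":-99,"dz":0,"rx":0,"ry":0,"rz":-0.255},{"dx":100,"dy":-132,"dz":0,"rx":0,"ry":0,"rz":-0.34},{"dx":120,"dy":-162,"dz":0,"rx":0,"ry":0,"rz":-0.43}]}}

```text
t: 1.45
ee_pos: [0.5548, 0.1321, 0.2315]
orientation: [2.228, 2.214, 0.001]
force: [-0.3, 0.5, -1.1]
opening: 0.085
```

{"fn": "play_rows", "kwargs": {"commands": [{"dx":0,"dy":0,"dz":0,"rx":0,"ry":0,"rz":0},{"dx":0,"dy":0,"dz":0,"rx":0,"ry":0,"rz":0},{"dx":0,"dy":0,"dz":0,"rx":0,"ry":0,"rz":0}]}}

```text
t: 1.7
ee_pos: [0.5527, 0.1352, 0.231]
orientation: [-2.221, -2.22, 0.001]
force: [0.3, 0.6, 0.3]
opening: 0.0853
```

```bash
python3 - <<'E'
from h import *
st=bot.state();print(st["t"],st["ee_pos"],Rn.from_rotvec(st["orientation"]).as_matrix().round(3),st["force"],st["joints"])
cv2.imwrite("pics/w1.png",bot.get_image("wrist"))
import pickle;pickle.dump(st,open("w1.pkl","wb"))
E
```

```text
1.7 [0.5526534  0.13521097 0.23095596] [[ 0.     1.    -0.001]
 [ 1.    -0.     0.001]
 [ 0.001 -0.001 -1.   ]] [0.25007006 0.57973006 0.28099572] [-0.549047    0.54004145  0.40143046  1.75604212 -0.26065627  0.899136
 -0.03551462]
```

View pics/w1.png

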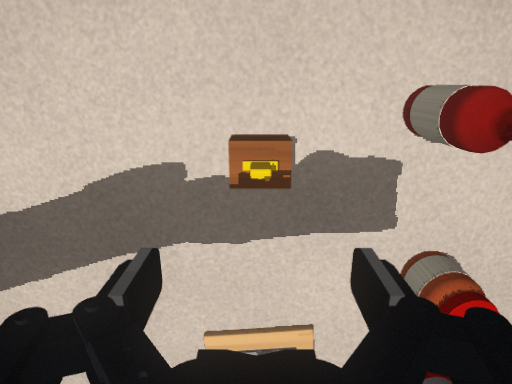

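The stand is at about (229–292, 135–188) and the clip block at about (260,170). Zooming in.

```bash
python3 - <<'E'
from h import *
t=cv2.imread("pics/w1.png")
cv2.imwrite("pics/w1z.png",cv2.resize(t[122:202,215:305],(720,640)[0:2],interpolation=cv2.INTER_CUBIC)[:600])
E
```

```text
(no output)
```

View pics/w1z.png

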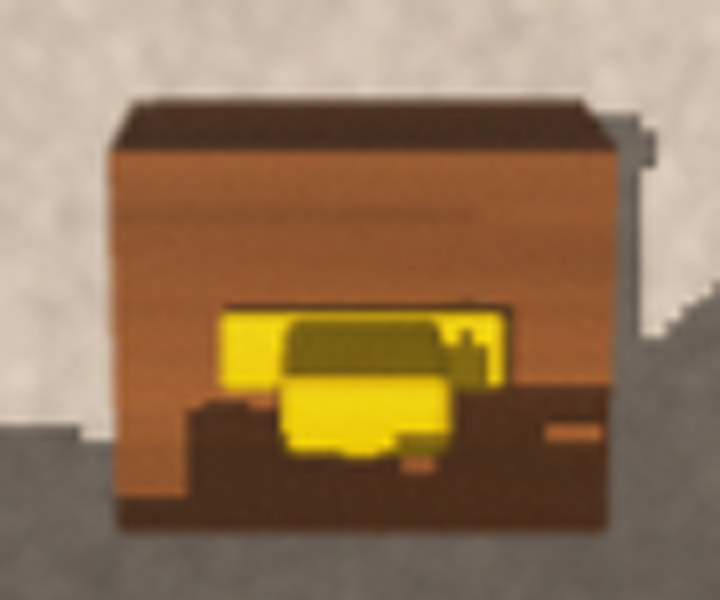

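```bash
python3 - <<'E'
from h import *
import pickle;st=pickle.load(open("w1.pkl","rb"))
f=lambda L:[((x+.5)/8-.5+215,(y+.5)/8-.5+122) for x,y in L]
S=pix2w("wrist",f([(108,150),(617,150),(607,528),(117,528)]),.045,st)
C=pix2w("wrist",f([(279,377),(450,377),(447,457),(284,457)]),.081,st)
P=pix2w("wrist",f([(219,312),(507,312)]),.049,st)
for Q in (S,C):print(Q.round(4).tolist(),Q.mean(0).round(4),[round(np.linalg.norm(Q[i]-Q[i-1]),4) for i in range(4)])
print(P.round(4))
E
```

```text
[[0.5251, 0.1586, 0.045], [0.5884, 0.1586, 0.045], [0.5887, 0.1093, 0.045], [0.525, 0.1093, 0.045]] [0.5568 0.134  0.045 ] [np.float64(0.0493), np.float64(0.0634), np.float64(0.0493), np.float64(0.0637)]
[[0.547, 0.1385, 0.081], [0.5664, 0.1385, 0.081], [0.5662, 0.129, 0.081], [0.5475, 0.129, 0.081]] [0.5567 0.1338 0.081 ] [np.float64(0.0095), np.float64(0.0194), np.float64(0.0094), np.float64(0.0187)]
[[0.5388 0.1389 0.049 ]
 [0.5749 0.1389 0.049 ]]
```

Clip centre is at (0.5567,0.1338) with yaw 0, and the top and wrist cameras agree. Next I move over the castor with the fingers shut.

{"fn": "play_rows", "kwargs": {"commands": [{"dx":2,"dy":-40,"dz":4,"rx":0,"ry":0,"rz":0.02},{"dx":4,"dy":-80,"dz":8,"rx":0,"ry":0,"rz":0.04},{"dx":6,"dy":-120,"dz":12,"rx":0,"ry":0,"rz":0.06},{"dx":8,"dy":-160,"dz":16,"rx":0,"ry":0,"rz":0.077},{"dx":10,"dy":-200,"dz":20,"rx":0,"ry":0,"rz":0.077}], "hand": 0}}

```text
t: 2.17
ee_pos: [0.5629, -0.0647, 0.2516]
orientation: [-2.129, -2.309, -0.001]
force: [1.2, -0.5, -0.2]
opening: 0.0256
```

{"fn": "play_rows", "kwargs": {"commands": [{"dx":0,"dy":-40,"dz":0,"rx":0,"ry":0,"rz":0},{"dx":0,"dy":-70,"dz":0,"rx":0,"ry":0,"rz":0},{"dx":0,"dy":-80,"dz":0,"rx":0,"ry":0,"rz":0},{"dx":0,"dy":-80,"dz":0,"rx":0,"ry":0,"rz":0},{"dx":0,"dy":-80,"dz":0,"rx":0,"ry":0,"rz":0}]}}

```text
t: 2.58
ee_pos: [0.5633, -0.1431, 0.2511]
orientation: [-2.132, -2.305, -0.002]
force: [0.2, 0.1, -0.0]
opening: -0.0
```

```bash
python3 - <<'E'
from h import *
st=bot.state();print(st["t"],st["ee_pos"],Rn.from_rotvec(st["orientation"]).as_matrix().round(3),st["force"],st["joints"],st["opening"])
im=bot.get_image("wrist");cv2.imwrite("pics/w2.png",im)
import pickle;pickle.dump(st,open("w2.pkl","wb"))
print(w2pix("wrist",[[.56,-.17,.012]],st))
E
```

```text
2.5833 [ 0.56329143 -0.14314742  0.25109819] [[-0.078  0.997 -0.   ]
 [ 0.997  0.078  0.002]
 [ 0.002 -0.    -1.   ]] [ 0.20894656  0.14749452 -0.0256648 ] [-0.04705177  0.53248911  0.3878476   1.69833059 -0.23898237  0.95841978
  0.5086143 ] -8.379710389497389e-06
[[251.22798925 175.07541845]]
```

View pics/w2.png

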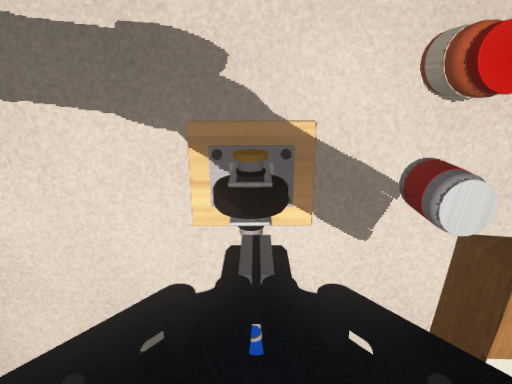

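```bash
python3 - <<'E'
from h import *
t=cv2.imread("pics/w2.png")
cv2.imwrite("pics/w2z.png",cv2.resize(t[115:235,180:325],(725,600),interpolation=cv2.INTER_CUBIC))
E
```

```text
(no output)
```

View pics/w2z.png

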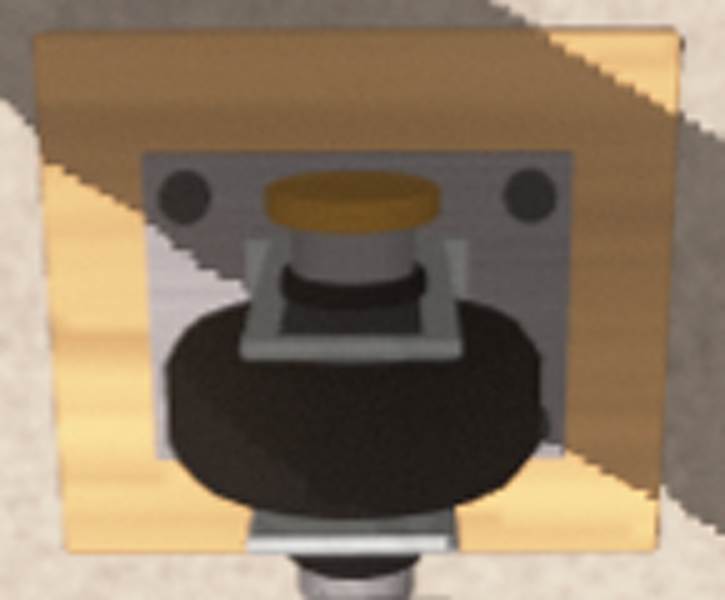

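```bash
python3 - <<'E'
from h import *
import pickle;st=pickle.load(open("w2.pkl","rb"))
f=lambda L:[((x+.5)/5-.5+180,(y+.5)/5-.5+115) for x,y in L]
Q=pix2w("wrist",f([(35,33),(680,33),(658,550),(66,550)]),.012,st)
print(Q.round(4).tolist(),Q.mean(0).round(4),[round(np.linalg.norm(Q[i]-Q[i-1]),4) for i in range(4)])
ang=[np.arctan2(*(Q[1]-Q[0])[[1,0]]),np.arctan2(*(Q[2]-Q[3])[[1,0]]),np.arctan2(*-(Q[0]-Q[3])[[0,1]]*[1,-1]),np.arctan2(*-(Q[1]-Q[2])[[0,1]]*[1,-1])];print(ang)
P=pix2w("wrist",f([(247,550),(452,548)]),.112,st);print("cheek",P.round(4),P.mean(0))
a=.077;c=Q.mean(0)[:2]
R=np.array([[np.cos(a),-np.sin(a)],[np.sin(a),np.cos(a)]])
print("cheek in castor",(P[:,:2]-c)@R)
for h in(.07,.082,.094):
    H=pix2w("wrist",f([(265,190),(440,190),(352,172),(352,235)]),[h,h,h+.017,h+.017],st);print(h,((H[:,:2]-c)@R).round(4).tolist())
E
```

```text
[[0.4818, -0.1122, 0.012], [0.6285, -0.1009, 0.012], [0.6397, -0.2282, 0.012], [0.4916, -0.2398, 0.012]] [ 0.5604 -0.1703  0.012 ] [np.float64(0.1279), np.float64(0.1471), np.float64(0.1278), np.float64(0.1485)]
[np.float64(0.0774071713916358), np.float64(0.07806049507129667), np.float64(0.07675168956421037), np.float64(0.08780753361368974)]
cheek [[ 0.5424 -0.1919  0.112 ]
 [ 0.5801 -0.1885  0.112 ]] [ 0.56127643 -0.19020652  0.112     ]
cheek in castor [[-0.01957839 -0.02016317]
 [ 0.01828249 -0.01971858]]
0.07 [[-0.0179, 0.0389], [0.0168, 0.039], [-0.0003, 0.0457], [-0.0004, 0.0337]]
0.082 [[-0.017, 0.0413], [0.0164, 0.0413], [-0.0001, 0.0479], [-0.0001, 0.0364]]
0.094 [[-0.0162, 0.0437], [0.016, 0.0437], [0.0001, 0.0502], [0.0001, 0.0391]]
```

Castor fit: centre (0.5602,-0.1701), yaw 0.077. The board and cheek checks agree to about 1 mm. Next I move off the head side and descend.

{"fn": "play_rows", "kwargs": {"commands": [{"dx":-8,"dy":30,"dz":0,"rx":0,"ry":0,"rz":0},{"dx":-8.5,"dy":43,"dz":-15,"rx":0,"ry":0,"rz":0},{"dx":-8.5,"dy":43,"dz":-50,"rx":0,"ry":0,"rz":0},{"dx":-8.5,"dy":43,"dz":-85,"rx":0,"ry":0,"rz":0},{"dx":-8.5,"dy":43,"dz":-120,"rx":0,"ry":0,"rz":0}]}}

```text
t: 3.05
ee_pos: [0.5554, -0.098, 0.1305]
orientation: [-2.128, -2.311, -0.004]
force: [0.4, 0.2, -0.1]
opening: -0.0001
```

{"fn": "play_rows", "kwargs": {"commands": [{"dx":0,"dy":0,"dz":-30,"rx":0,"ry":0,"rz":0},{"dx":0,"dy":0,"dz":-50,"rx":0,"ry":0,"rz":0},{"dx":0,"dy":0,"dz":-53,"rx":0,"ry":0,"rz":0},{"dx":0,"dy":0,"dz":-53,"rx":0,"ry":0,"rz":0},{"dx":0,"dy":0,"dz":-53,"rx":0,"ry":0,"rz":0}]}}

```text
t: 3.47
ee_pos: [0.5556, -0.101, 0.0792]
orientation: [2.132, 2.306, 0.002]
force: [0.8, -0.9, 0.3]
opening: -0.0001
```

```bash
python3 - <<'E'
from h import *
st=bot.state();print(st["t"],st["ee_pos"],Rn.from_rotvec(st["orientation"]).as_matrix().round(3),st["force"])
im=bot.get_image("wrist");cv2.imwrite("pics/w3.png",im)
c=np.array([.5602,-.1701]);a=.077
R=np.array([[np.cos(a),-np.sin(a)],[np.sin(a),np.cos(a)]]);print((st["ee_pos"][:2]-c)@R)
E
```

```text
3.4667 [ 0.55563138 -0.10095798  0.07923867] [[-0.078  0.997  0.001]
 [ 0.997  0.078  0.   ]
 [ 0.     0.001 -1.   ]] [ 0.80680906 -0.91754264  0.26403036]
[0.0007636  0.06928859]
```

View pics/w3.png

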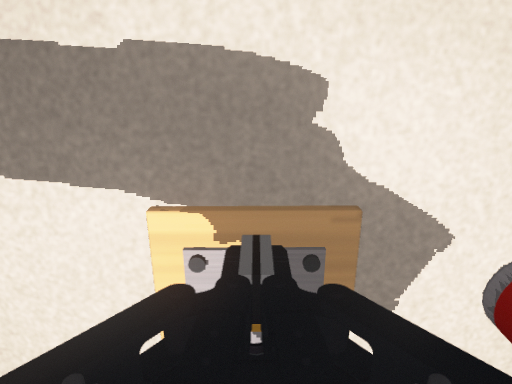

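The fingers are beside the head, in line with the axle. Now I approach slowly along castor -y.

{"fn": "play_rows", "kwargs": {"commands": [{"dx":0.2,"dy":-3,"dz":0,"rx":0,"ry":0,"rz":0},{"dx":0.5,"dy":-6,"dz":0,"rx":0,"ry":0,"rz":0},{"dx":0.7,"dy":-9,"dz":0,"rx":0,"ry":0,"rz":0},{"dx":0.8,"dy":-10.5,"dz":0,"rx":0,"ry":0,"rz":0},{"dx":0.9,"dy":-12,"dz":0,"rx":0,"ry":0,"rz":0}]}}

```text
t: 3.93
ee_pos: [0.5557, -0.1149, 0.0787]
orientation: [2.136, 2.303, 0.001]
force: [-1.1, 0.0, 0.4]
opening: 0.0005
```

{"fn": "play_rows", "kwargs": {"commands": [{"dx":0,"dy":-1,"dz":0,"rx":0,"ry":0,"rz":0},{"dx":0.1,"dy":-2,"dz":0,"rx":0,"ry":0,"rz":0},{"dx":0.2,"dy":-3,"dz":0,"rx":0,"ry":0,"rz":0}]}}

```text
t: 4.18
ee_pos: [0.5557, -0.1173, 0.0783]
orientation: [-2.135, -2.304, -0.0]
force: [0.1, 2.0, 1.5]
opening: 0.0003
```

{"fn": "play_rows", "kwargs": {"commands": [{"dx":0,"dy":-1,"dz":0,"rx":0,"ry":0,"rz":0},{"dx":0.1,"dy":-2,"dz":0,"rx":0,"ry":0,"rz":0},{"dx":0.2,"dy":-3,"dz":0,"rx":0,"ry":0,"rz":0}]}}

```text
t: 4.43
ee_pos: [0.5559, -0.1189, 0.0783]
orientation: [-2.133, -2.304, -0.001]
force: [-0.8, 4.7, 1.2]
opening: -0.0002
```

In contact at 4.7 N, which is the sliding friction. I continue in small steps; the stop should be at world y of about -0.127.

{"fn": "play_rows", "kwargs": {"commands": [{"dx":0.1,"dy":-1,"dz":0,"rx":0,"ry":0,"rz":0},{"dx":0.2,"dy":-2,"dz":0,"rx":0,"ry":0,"rz":0},{"dx":0.2,"dy":-3,"dz":0,"rx":0,"ry":0,"rz":0}]}}

```text
t: 4.68
ee_pos: [0.5562, -0.123, 0.0782]
orientation: [-2.135, -2.304, -0.0]
force: [-0.5, 5.1, 1.0]
opening: -0.0002
```

{"fn": "play_rows", "kwargs": {"commands": [{"dx":0.1,"dy":-1,"dz":0,"rx":0,"ry":0,"rz":0},{"dx":0.2,"dy":-2,"dz":0,"rx":0,"ry":0,"rz":0},{"dx":0.2,"dy":-3,"dz":0,"rx":0,"ry":0,"rz":0}]}}

```text
t: 4.93
ee_pos: [0.5564, -0.1264, 0.0783]
orientation: [-2.135, -2.304, -0.0]
force: [-0.0, 4.1, -0.3]
opening: -0.0
```

{"fn": "play_rows", "kwargs": {"commands": [{"dx":0,"dy":-0.5,"dz":0,"rx":0,"ry":0,"rz":0},{"dx":0.1,"dy":-1,"dz":0,"rx":0,"ry":0,"rz":0},{"dx":0.1,"dy":-1.5,"dz":0,"rx":0,"ry":0,"rz":0}]}}

```text
t: 5.18
ee_pos: [0.5565, -0.1279, 0.0782]
orientation: [-2.135, -2.304, -0.0]
force: [-0.1, 4.8, -0.1]
opening: 0.0
```

{"fn": "play_rows", "kwargs": {"commands": [{"dx":0,"dy":-0.4,"dz":0,"rx":0,"ry":0,"rz":0},{"dx":0,"dy":-0.7,"dz":0,"rx":0,"ry":0,"rz":0}]}}

```text
t: 5.35
ee_pos: [0.5565, -0.128, 0.0783]
orientation: [-2.135, -2.304, -0.001]
force: [0.2, 4.7, 1.7]
opening: -0.0001
```

{"fn": "play_rows", "kwargs": {"commands": [{"dx":0,"dy":-0.4,"dz":0,"rx":0,"ry":0,"rz":0},{"dx":0,"dy":-0.7,"dz":0,"rx":0,"ry":0,"rz":0}]}}

```text
t: 5.52
ee_pos: [0.5566, -0.128, 0.0783]
orientation: [-2.134, -2.304, -0.002]
force: [0.3, 7.2, 2.0]
opening: -0.0001
```

{"fn": "play_rows", "kwargs": {"commands": [{"dx":0,"dy":-0.5,"dz":0,"rx":0,"ry":0,"rz":0},{"dx":0,"dy":-1,"dz":0,"rx":0,"ry":0,"rz":0}]}}

```text
t: 5.68
ee_pos: [0.5565, -0.128, 0.0783]
orientation: [-2.132, -2.304, -0.003]
force: [0.2, 9.0, 2.3]
opening: -0.0001
```

{"fn": "play_rows", "kwargs": {"commands": [{"dx":0,"dy":-0.5,"dz":0,"rx":0,"ry":0,"rz":0},{"dx":0,"dy":-1,"dz":0,"rx":0,"ry":0,"rz":0},{"dx":0,"dy":-1,"dz":0,"rx":0,"ry":0,"rz":0}]}}

```text
t: 5.93
ee_pos: [0.5565, -0.1281, 0.0783]
orientation: [-2.131, -2.304, -0.004]
force: [-0.6, 9.8, 2.6]
opening: 0.0002
```

The stop is firm at y=-0.1281: force rises to 9.8 N with no further motion, so the axle is home. Now I back off, rise, and look at the groove.

{"fn": "play_rows", "kwargs": {"commands": [{"dx":-1,"dy":12,"dz":0,"rx":0,"ry":0,"rz":0},{"dx":-1.6,"dy":20,"dz":0,"rx":0,"ry":0,"rz":0},{"dx":-1.6,"dy":20,"dz":40,"rx":0,"ry":0,"rz":0},{"dx":-1.6,"dy":20,"dz":80,"rx":0,"ry":0,"rz":0},{"dx":2,"dy":0,"dz":110,"rx":0,"ry":0,"rz":0}]}}

```text
t: 6.35
ee_pos: [0.5585, -0.1278, 0.1901]
orientation: [-2.129, -2.309, -0.001]
force: [1.0, -0.2, 0.2]
opening: 0.0003
```

{"fn": "play_rows", "kwargs": {"commands": [{"dx":2,"dy":-20,"dz":30,"rx":0,"ry":0,"rz":0},{"dx":4,"dy":-52,"dz":50,"rx":0,"ry":0,"rz":0},{"dx":4,"dy":-52,"dz":50,"rx":0,"ry":0,"rz":0},{"dx":4,"dy":-52,"dz":50,"rx":0,"ry":0,"rz":0}]}}

```text
t: 6.68
ee_pos: [0.5626, -0.1871, 0.24]
orientation: [2.138, 2.295, -0.001]
force: [-0.1, 1.6, -0.9]
opening: 0.0001
```

```bash
python3 - <<'E'
from h import *
st=bot.state();print(st["t"],st["ee_pos"],Rn.from_rotvec(st["orientation"]).as_matrix().round(3),st["force"])
im=bot.get_image("wrist");cv2.imwrite("pics/w4.png",im)
import pickle;pickle.dump(st,open("w4.pkl","wb"))
p=w2pix("wrist",[[.5634,-.212,.09]],st)[0].round().astype(int);print(p)
u,v=p[0]-50,p[1]-60
cv2.imwrite("pics/w4z.png",cv2.resize(im[v:v+100,u:u+100],(600,600),interpolation=cv2.INTER_CUBIC));print(u,v)
E
```

```text
6.6833 [ 0.56259119 -0.18706075  0.23997229] [[-0.071  0.997  0.003]
 [ 0.997  0.071 -0.004]
 [-0.004  0.003 -1.   ]] [-0.06149383  1.60997627 -0.8981883 ]
[254 197]
204 137
```

View pics/w4z.png

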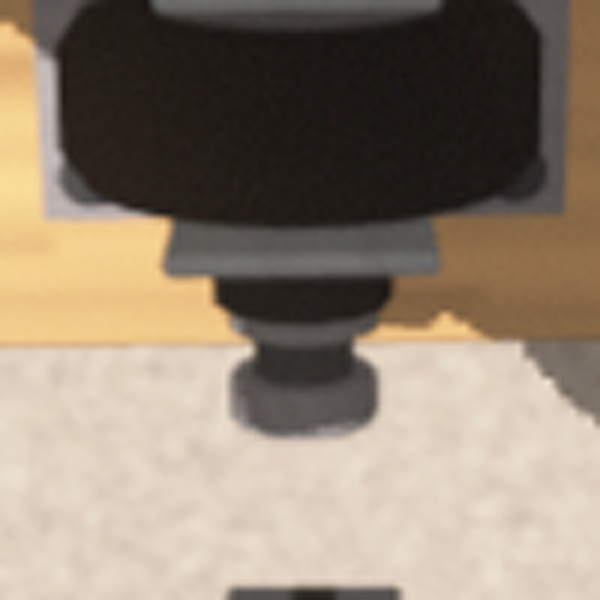

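```bash
python3 - <<'E'
from h import *
import pickle;st=pickle.load(open("w4.pkl","rb"))
f=lambda L:[((x+.5)/6-.5+204,(y+.5)/6-.5+137) for x,y in L]
c=np.array([.5602,-.1701]);a=.077
R=np.array([[np.cos(a),-np.sin(a)],[np.sin(a),np.cos(a)]])
for h in(.07,.076,.082,.088,.094):
    T=pix2w("wrist",f([(303,347),(303,388),(303,436),(303,323)]),[h+.012]*3+[h+.0145],st)
    S=pix2w("wrist",f([(230,395),(378,395),(252,355),(353,355)]),h,st)
    t=(T[:,:2]-c)@R;s=(S[:,:2]-c)@R
    print(h,(t*1e3).round(1).tolist(),(s[:,0]*1e3).round(1), "w",(s[1,0]-s[0,0])*1e3,(s[3,0]-s[2,0])*1e3)
E
```

```text
0.07 [[-0.0, -41.9], [-0.1, -48.9], [-0.2, -57.1], [0.0, -37.1]] [-12.4  12.4  -8.6   8.2] w 24.74623310179911 16.775939571004287
0.076 [[-0.0, -39.9], [-0.1, -46.7], [-0.1, -54.8], [0.0, -35.1]] [-12.1  12.2  -8.4   8.1] w 24.26879341335814 16.452274173966632
0.082 [[0.0, -37.9], [-0.0, -44.5], [-0.1, -52.5], [0.1, -33.2]] [-11.8  12.   -8.2   7.9] w 23.791353724917286 16.128608776928864
0.088 [[0.1, -35.8], [0.0, -42.4], [-0.1, -50.1], [0.1, -31.2]] [-11.6  11.7  -8.    7.8] w 23.313914036476426 15.804943379890986
0.094 [[0.1, -33.8], [0.0, -40.2], [-0.0, -47.8], [0.1, -29.3]] [-11.3  11.5  -7.8   7.7] w 22.836474348035562 15.481277982853221
```

The groove is visible at about (302,365) in the crop, centred at x=0. The widths suggest an axle height of about 79 mm, and y is consistent with -42. Next I fetch the clip.

{"fn": "play_rows", "kwargs": {"commands": [{"dx":-1,"dy":40,"dz":0,"rx":0,"ry":0,"rz":-0.02},{"dx":-2,"dy":80,"dz":0,"rx":0,"ry":0,"rz":-0.04},{"dx":-3,"dy":120,"dz":0,"rx":0,"ry":0,"rz":-0.06},{"dx":-4,"dy":160,"dz":0,"rx":0,"ry":0,"rz":-0.077},{"dx":-5,"dy":200,"dz":0,"rx":0,"ry":0,"rz":-0.077}], "hand": 1}}

```text
t: 7.15
ee_pos: [0.556, 0.0197, 0.237]
orientation: [-2.221, -2.22, 0.003]
force: [0.3, -0.5, -0.3]
opening: 0.0606
```

{"fn": "play_rows", "kwargs": {"commands": [{"dx":-1,"dy":40,"dz":0,"rx":0,"ry":0,"rz":0},{"dx":-1,"dy":80,"dz":0,"rx":0,"ry":0,"rz":0},{"dx":-1,"dy":118,"dz":-10,"rx":0,"ry":0,"rz":0},{"dx":-1,"dy":118,"dz":-50,"rx":0,"ry":0,"rz":0},{"dx":-1,"dy":118,"dz":-90,"rx":0,"ry":0,"rz":0}]}}

```text
t: 7.57
ee_pos: [0.5562, 0.1404, 0.1474]
orientation: [2.213, 2.23, 0.006]
force: [-1.3, 0.2, 0.1]
opening: 0.0854
```

{"fn": "play_rows", "kwargs": {"commands": [{"dx":0,"dy":0,"dz":0,"rx":0,"ry":0,"rz":0},{"dx":0,"dy":0,"dz":0,"rx":0,"ry":0,"rz":0},{"dx":0,"dy":0,"dz":0,"rx":0,"ry":0,"rz":0}]}}

```text
t: 7.82
ee_pos: [0.5571, 0.1344, 0.1493]
orientation: [2.223, 2.219, 0.001]
force: [0.4, -0.0, 0.7]
opening: 0.0855
```

```bash
python3 - <<'E'
from h import *
st=bot.state();print(st["t"],st["ee_pos"],Rn.from_rotvec(st["orientation"]).as_matrix().round(3),st["force"])
im=bot.get_image("wrist");cv2.imwrite("pics/w5.png",im)
import pickle;pickle.dump(st,open("w5.pkl","wb"))
print((np.array([.5567,.1338,.051])-st["ee_pos"])*1e3, w2pix("wrist",[[.5567,.1338,.081]],st))
E
```

```text
7.8167 [0.55706287 0.13439355 0.14930561] [[ 0.002  1.     0.001]
 [ 1.    -0.002 -0.   ]
 [-0.     0.001 -1.   ]] [ 4.07922779e-01 -3.56017497e-04  7.12612997e-01]
[ -0.36287474  -0.59355011 -98.30560947] [[254.7157716  203.43424374]]
```

View pics/w5.png

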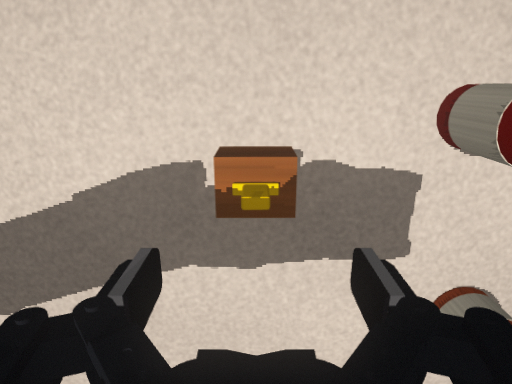

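The clip block is at (255,203), matching the prediction of (254.7,203.4). Now I descend and grip.

{"fn": "play_rows", "kwargs": {"commands": [{"dx":-0.4,"dy":-0.6,"dz":-35,"rx":0,"ry":0,"rz":0},{"dx":-0.4,"dy":-0.6,"dz":-68,"rx":0,"ry":0,"rz":0},{"dx":-0.4,"dy":-0.6,"dz":-90,"rx":0,"ry":0,"rz":0},{"dx":-0.4,"dy":-0.6,"dz":-98,"rx":0,"ry":0,"rz":0},{"dx":-0.4,"dy":-0.6,"dz":-98,"rx":0,"ry":0,"rz":0}]}}

```text
t: 8.28
ee_pos: [0.5563, 0.1337, 0.0504]
orientation: [-2.224, -2.219, 0.0]
force: [-0.3, -0.5, 0.8]
opening: 0.0853
```

{"fn": "play_rows", "kwargs": {"commands": [{"dx":0,"dy":0,"dz":0,"rx":0,"ry":0,"rz":0},{"dx":0,"dy":0,"dz":0,"rx":0,"ry":0,"rz":0},{"dx":0,"dy":0,"dz":0,"rx":0,"ry":0,"rz":0}]}}

```text
t: 8.53
ee_pos: [0.5576, 0.1344, 0.0523]
orientation: [2.221, 2.219, 0.005]
force: [0.2, 0.0, 0.1]
opening: 0.0852
```

{"fn": "play_rows", "kwargs": {"commands": [{"dx":0,"dy":0,"dz":0,"rx":0,"ry":0,"rz":0},{"dx":0,"dy":0,"dz":0,"rx":0,"ry":0,"rz":0},{"dx":0,"dy":0,"dz":0,"rx":0,"ry":0,"rz":0},{"dx":0,"dy":0,"dz":0,"rx":0,"ry":0,"rz":0},{"dx":0,"dy":0,"dz":0,"rx":0,"ry":0,"rz":0}], "hand": 0, "squeeze": 50}}

```text
t: 8.95
ee_pos: [0.5561, 0.1342, 0.0504]
orientation: [2.222, 2.22, 0.0]
force: [0.2, 0.7, -0.6]
opening: 0.0256
```

{"fn": "play_rows", "kwargs": {"commands": [{"dx":0,"dy":0,"dz":0,"rx":0,"ry":0,"rz":0},{"dx":0,"dy":0,"dz":0,"rx":0,"ry":0,"rz":0},{"dx":0,"dy":0,"dz":0,"rx":0,"ry":0,"rz":0}]}}

```text
t: 9.2
ee_pos: [0.5561, 0.1342, 0.0505]
orientation: [-2.223, -2.22, -0.0]
force: [-1.0, 0.5, 3.5]
opening: 0.019
```

{"fn": "play_rows", "kwargs": {"commands": [{"dx":0,"dy":0,"dz":10,"rx":0,"ry":0,"rz":0},{"dx":0,"dy":0,"dz":25,"rx":0,"ry":0,"rz":0},{"dx":0,"dy":0,"dz":45,"rx":0,"ry":0,"rz":0},{"dx":0,"dy":0,"dz":80,"rx":0,"ry":0,"rz":0},{"dx":0,"dy":0,"dz":120,"rx":0,"ry":0,"rz":0}]}}

```text
t: 9.62
ee_pos: [0.5545, 0.1337, 0.1704]
orientation: [-2.221, -2.219, 0.006]
force: [-0.0, 0.6, -0.3]
opening: 0.0191
```

{"fn": "play_rows", "kwargs": {"commands": [{"dx":1,"dy":-40,"dz":25,"rx":0,"ry":0,"rz":0.02},{"dx":2,"dy":-80,"dz":30,"rx":0,"ry":0,"rz":0.04},{"dx":3,"dy":-120,"dz":30,"rx":0,"ry":0,"rz":0.06},{"dx":4,"dy":-160,"dz":30,"rx":0,"ry":0,"rz":0.077},{"dx":5,"dy":-200,"dz":30,"rx":0,"ry":0,"rz":0.077}]}}

```text
t: 10.03
ee_pos: [0.5608, -0.0679, 0.2013]
orientation: [2.134, 2.305, 0.001]
force: [0.7, 0.4, -0.2]
opening: 0.0189
```

{"fn": "play_rows", "kwargs": {"commands": [{"dx":1,"dy":-40,"dz":0,"rx":0,"ry":0,"rz":0},{"dx":2,"dy":-80,"dz":0,"rx":0,"ry":0,"rz":0},{"dx":3,"dy":-120,"dz":0,"rx":0,"ry":0,"rz":0},{"dx":3,"dy":-130,"dz":0,"rx":0,"ry":0,"rz":0},{"dx":3,"dy":-130,"dz":0,"rx":0,"ry":0,"rz":0}]}}

```text
t: 10.45
ee_pos: [0.5628, -0.2017, 0.2009]
orientation: [2.143, 2.294, -0.004]
force: [-0.3, -0.2, -1.6]
opening: 0.0189
```

{"fn": "play_rows", "kwargs": {"commands": [{"dx":0,"dy":0,"dz":0,"rx":0,"ry":0,"rz":0},{"dx":0,"dy":0,"dz":0,"rx":0,"ry":0,"rz":0},{"dx":0,"dy":0,"dz":0,"rx":0,"ry":0,"rz":0}]}}

```text
t: 10.7
ee_pos: [0.5644, -0.1934, 0.2003]
orientation: [-2.131, -2.307, -0.001]
force: [-0.3, -0.3, -0.4]
opening: 0.0187
```

```bash
python3 - <<'E'
from h import *
st=bot.state();print(st["t"],st["ee_pos"],Rn.from_rotvec(st["orientation"]).as_matrix().round(3),st["force"],st["opening"])
im=bot.get_image("wrist");cv2.imwrite("pics/w6.png",im)
import pickle;pickle.dump(st,open("w6.pkl","wb"))
cv2.imwrite("pics/w6z.png",cv2.resize(im[150:300,170:340],(680,600),interpolation=cv2.INTER_CUBIC))
E
```

```text
10.7 [ 0.56439579 -0.1934327   0.20025515] [[-0.079  0.997 -0.   ]
 [ 0.997  0.079  0.001]
 [ 0.001 -0.    -1.   ]] [-0.2987574  -0.26080457 -0.42840767] 0.01869769892244732
```

View pics/w6z.png

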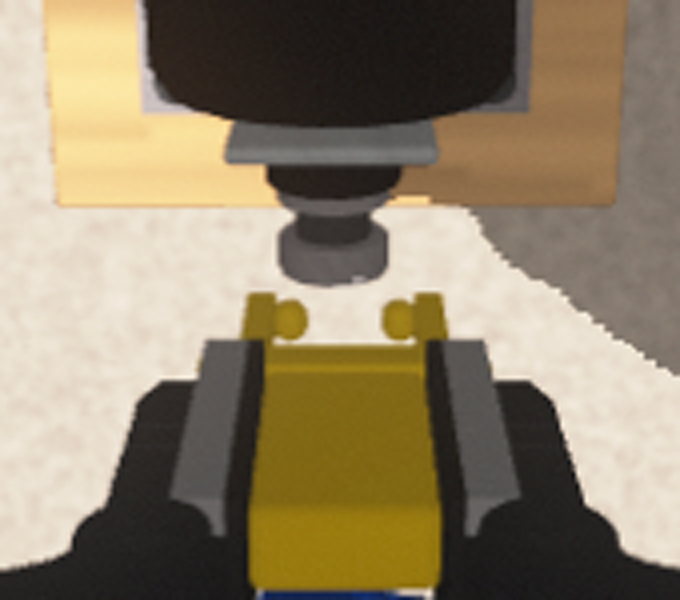

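```bash
cat >> h.py <<'E'
def c2t(uv,zt):
    c=bot.calibration("wrist");K=np.array(c["intrinsics"]);T=np.array(c["T_tool_cam"])
    n=cv2.undistortPoints(np.array(uv,float).reshape(-1,1,2),K,np.array([c["k1"],0,0,0.])).reshape(-1,2)
    d=np.c_[n[:,0],-n[:,1],-np.ones(len(n))]@T[:3,:3].T
    return T[:3,3]+d*((np.asarray(zt)-T[2,3])/d[:,2])[:,None]
E
python3 - <<'E'
from h import *
import pickle;st=pickle.load(open("w6.pkl","rb"))
f=lambda L:[((x+.5)/4-.5+170,(y+.5)/4-.5+150) for x,y in L]
zb=.0195
L=[(248,505),(441,505),(242,292),(273,292),(416,292),(444,292),(265,373),(424,373),(265,345),(424,345)]
z=[-50,-50,9,9,9,9,-18,-18,-14,-14]
print((c2t(f(L),[zb+k/1e3 for k in z])*1e3).round(1).tolist())
c=np.array([.5602,-.1701]);a=.077
R=np.array([[np.cos(a),-np.sin(a)],[np.sin(a),np.cos(a)]])
for h in(.07,.076,.082,.088,.094):
    # top line y=-38@215,-46@244?,-54@286 at h+12; shoulder sides
    T=pix2w("wrist",f([(333,213),(333,246),(333,286)]),[h+.012]*3,st)
    S=pix2w("wrist",f([(278,255),(388,255),(296,225),(371,225)]),h,st)
    t=(T[:,:2]-c)@R;s=(S[:,:2]-c)@R
    print(h,(t*1e3).round(1).tolist(),(s[:,0]*1e3).round(1), "w",(s[1,0]-s[0,0])*1e3,(s[3,0]-s[2,0])*1e3)
E
```

```text
[[5.8, -9.0, -30.5], [5.8, 9.6, -30.5], [2.5, -14.1, 28.5], [2.5, -9.8, 28.5], [2.5, 10.2, 28.5], [2.5, 14.1, 28.5], [3.7, -9.3, 1.5], [3.7, 9.8, 1.5], [5.5, -9.5, 5.5], [5.5, 10.0, 5.5]]
0.07 [[0.2, -41.8], [0.2, -49.1], [0.1, -58.3]] [-12.1  12.2  -8.1   8.4] w 24.318119839936898 16.456993314871216
0.076 [[0.2, -39.6], [0.2, -46.8], [0.2, -55.7]] [-11.8  12.   -7.8   8.3] w 23.78107945039505 16.09355773026692
0.082 [[0.3, -37.4], [0.3, -44.5], [0.3, -53.2]] [-11.5  11.8  -7.6   8.1] w 23.244039060853197 15.730122145662516
0.088 [[0.3, -35.2], [0.3, -42.1], [0.3, -50.6]] [-11.1  11.6  -7.4   8. ] w 22.706998671311464 15.366686561058222
0.094 [[0.4, -33.1], [0.4, -39.8], [0.4, -48.1]] [-10.8  11.4  -7.1   7.9] w 22.169958281769507 15.00325097645393
```

The clip is held well: square, about centred in the tool (0 ± 0.5 mm), feet down, and the groove is in view. I lower to a pre-contact height over the groove.

{"fn": "play_rows", "kwargs": {"commands": [{"dx":-0.5,"dy":-12,"dz":0,"rx":0,"ry":0,"rz":0},{"dx":-0.9,"dy":-19,"dz":-15,"rx":0,"ry":0,"rz":0},{"dx":-0.9,"dy":-19,"dz":-40,"rx":0,"ry":0,"rz":0},{"dx":-0.9,"dy":-19,"dz":-60,"rx":0,"ry":0,"rz":0},{"dx":-0.9,"dy":-19,"dz":-67,"rx":0,"ry":0,"rz":0}]}}

```text
t: 11.17
ee_pos: [0.5615, -0.2144, 0.1307]
orientation: [-2.132, -2.302, 0.003]
force: [-0.2, 0.4, -0.2]
opening: 0.0191
```

{"fn": "play_rows", "kwargs": {"commands": [{"dx":0,"dy":0,"dz":0,"rx":0,"ry":0,"rz":0},{"dx":0,"dy":0,"dz":0,"rx":0,"ry":0,"rz":0},{"dx":0,"dy":0,"dz":0,"rx":0,"ry":0,"rz":0},{"dx":0,"dy":0,"dz":0,"rx":0,"ry":0,"rz":0}]}}

```text
t: 11.5
ee_pos: [0.5641, -0.2153, 0.1347]
orientation: [2.134, 2.303, 0.002]
force: [-0.0, 0.1, -1.2]
opening: 0.0195
```

```bash
python3 - <<'E'
from h import *
st=bot.state();print(st["t"],st["ee_pos"],Rn.from_rotvec(st["orientation"]).as_matrix().round(3),st["force"],st["opening"])
im=bot.get_image("wrist");cv2.imwrite("pics/w7.png",im)
import pickle;pickle.dump(st,open("w7.pkl","wb"))
c=np.array([.5602,-.1701]);a=.077
R=np.array([[np.cos(a),-np.sin(a)],[np.sin(a),np.cos(a)]]);print((st["ee_pos"][:2]-c)@R*1e3)
cv2.imwrite("pics/w7z.png",cv2.resize(im[170:270,195:315],(720,600),interpolation=cv2.INTER_CUBIC))
E
```

```text
11.5 [ 0.56414488 -0.21526774  0.13470331] [[-0.076  0.997  0.002]
 [ 0.997  0.076 -0.001]
 [-0.001  0.002 -1.   ]] [-0.01044604  0.07848899 -1.1505596 ] 0.019467403452855865
[  0.45871531 -45.33735948]
```

View pics/w7z.png

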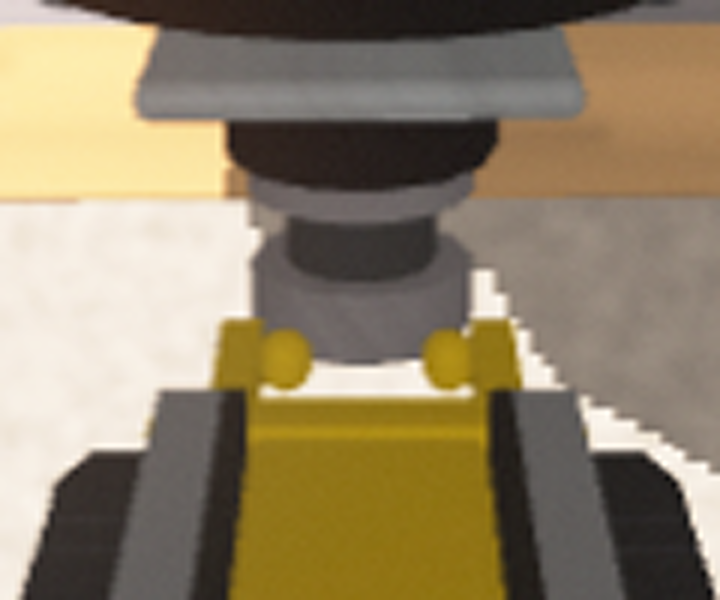

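{"fn": "play_rows", "kwargs": {"commands": [{"dx":0,"dy":0,"dz":0,"rx":0,"ry":0,"rz":0},{"dx":0,"dy":0,"dz":0,"rx":0,"ry":0,"rz":0},{"dx":0,"dy":0,"dz":0,"rx":0,"ry":0,"rz":0},{"dx":0,"dy":0,"dz":0,"rx":0,"ry":0,"rz":0},{"dx":0,"dy":0,"dz":0,"rx":0,"ry":0,"rz":0}]}}

```text
t: 11.97
ee_pos: [0.5632, -0.2149, 0.1333]
orientation: [-2.135, -2.304, -0.0]
force: [-0.1, 0.0, -0.5]
opening: 0.019
```

{"fn": "play_rows", "kwargs": {"commands": [{"dx":0,"dy":0,"dz":0,"rx":0,"ry":0,"rz":0},{"dx":0,"dy":0,"dz":0,"rx":0,"ry":0,"rz":0},{"dx":0,"dy":0,"dz":0,"rx":0,"ry":0,"rz":0},{"dx":0,"dy":0,"dz":0,"rx":0,"ry":0,"rz":0},{"dx":0,"dy":0,"dz":0,"rx":0,"ry":0,"rz":0}]}}

```text
t: 12.38
ee_pos: [0.5632, -0.2149, 0.1333]
orientation: [-2.135, -2.304, 0.0]
force: [0.1, -0.1, -1.4]
opening: 0.019
```

Settled at castor y -44.9, so I shift +2.6 mm and lower 10 mm slowly, still above contact for an axle height below 85 mm.

{"fn": "play_rows", "kwargs": {"commands": [{"dx":0.1,"dy":1,"dz":-2,"rx":0,"ry":0,"rz":0},{"dx":0.3,"dy":2,"dz":-4,"rx":0,"ry":0,"rz":0},{"dx":0.4,"dy":2.6,"dz":-7,"rx":0,"ry":0,"rz":0},{"dx":0.4,"dy":2.6,"dz":-10,"rx":0,"ry":0,"rz":0},{"dx":0.4,"dy":2.6,"dz":-11,"rx":0,"ry":0,"rz":0}]}}

```text
t: 12.8
ee_pos: [0.5632, -0.2119, 0.1216]
orientation: [-2.134, -2.304, 0.001]
force: [0.1, 0.0, -1.0]
opening: 0.019
```

{"fn": "play_rows", "kwargs": {"commands": [{"dx":0,"dy":0,"dz":0,"rx":0,"ry":0,"rz":0},{"dx":0,"dy":0,"dz":0,"rx":0,"ry":0,"rz":0},{"dx":0,"dy":0,"dz":0,"rx":0,"ry":0,"rz":0},{"dx":0,"dy":0,"dz":0,"rx":0,"ry":0,"rz":0},{"dx":0,"dy":0,"dz":0,"rx":0,"ry":0,"rz":0}]}}

```text
t: 13.22
ee_pos: [0.5637, -0.2123, 0.1224]
orientation: [2.135, 2.304, 0.0]
force: [-0.9, -0.3, -0.5]
opening: 0.0191
```

```bash
python3 - <<'E'
from h import *
st=bot.state();print(st["t"],st["ee_pos"],Rn.from_rotvec(st["orientation"]).as_matrix().round(3),st["force"],st["opening"])
im=bot.get_image("wrist");cv2.imwrite("pics/w8.png",im);cv2.imwrite("pics/s8.png",bot.get_image("scene"))
import pickle;pickle.dump(st,open("w8.pkl","wb"))
c=np.array([.5602,-.1701]);a=.077
R=np.array([[np.cos(a),-np.sin(a)],[np.sin(a),np.cos(a)]]);print((st["ee_pos"][:2]-c)@R*1e3)
cv2.imwrite("pics/w8z.png",cv2.resize(im[170:270,195:315],(720,600),interpolation=cv2.INTER_CUBIC))
E
```

```text
13.2167 [ 0.5636942  -0.21233718  0.12244829] [[-0.076  0.997  0.   ]
 [ 0.997  0.076 -0.   ]
 [-0.     0.    -1.   ]] [-0.86638409 -0.31601649 -0.5387183 ] 0.019126268921910654
[  0.23479756 -42.38081731]
```

View pics/w8z.png

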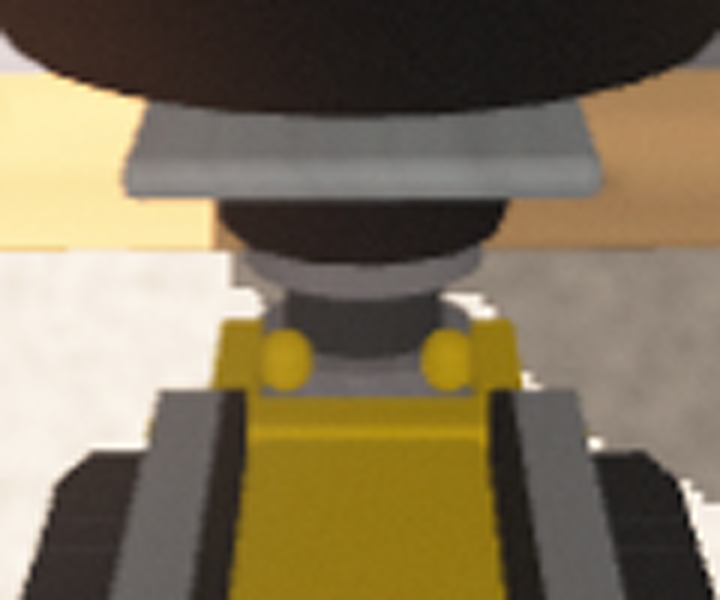

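```bash
python3 - <<'E'
from h import *
import pickle
c=np.array([.5602,-.1701]);a=.077
R=np.array([[np.cos(a),-np.sin(a)],[np.sin(a),np.cos(a)]])
D={"w4":(6,204,137,303,[323,347,388,436]),"w6":(4,170,150,333,[199,213,246,286]),"w7":(6,195,170,363,[190,221,281,362]),"w8":(6,195,170,363,[263,299,358])}
for k,(s,ou,ov,u,vs) in D.items():
    st=pickle.load(open(k+".pkl","rb"))
    uv=[((u+.5)/s-.5+ou,(v+.5)/s-.5+ov) for v in vs]
    print(k,(np.array((st["ee_pos"][:2]-c)@R)*1e3).round(1))
    for h in(.070,.074,.078,.082):
        T=pix2w("wrist",uv,[h+.0145]+[h+.012]*(len(vs)-1),st)
        print(h,(((T[:,:2]-c)@R)[:,1]*1e3).round(1)+np.array([34,38,46,54])[:len(vs)])
s=6
L=[(215,320),(521,320),(286,360),(446,360)]
print((c2t([((x+.5)/6-.5+195,(y+.5)/6-.5+170) for x,y in L],[.0285]*2+[.0195+.0]*2)*1e3).round(2))
E
```

```text
w4 [  1.1 -17.1]
0.07 [-3.1 -3.9 -2.9 -3.1]
0.074 [-1.8 -2.6 -1.4 -1.6]
0.078 [-0.5 -1.2  0.   0. ]
0.082 [0.8 0.1 1.5 1.5]
w6 [  2.4 -23.6]
0.07 [-3.8 -3.7 -3.1 -4.3]
0.074 [-2.4 -2.3 -1.6 -2.6]
0.078 [-1.  -0.9  0.  -0.9]
0.082 [0.4 0.6 1.5 0.8]
w7 [  0.5 -45.3]
0.07 [-3.9 -4.3 -3.  -4.4]
0.074 [-2.5 -2.8 -1.4 -2.6]
0.078 [-1.1 -1.3  0.3 -0.7]
0.082 [0.4 0.2 1.9 1.1]
w8 [  0.2 -42.4]
0.07 [-4.1 -4.9 -3.3]
0.074 [-2.5 -3.2 -1.5]
0.078 [-0.9 -1.6  0.3]
0.082 [0.7 0.1 2.2]
[[  2.37 -13.92  28.5 ]
 [  2.37  14.56  28.5 ]
 [  2.43  -6.95  19.5 ]
 [  2.42   7.24  19.5 ]]
```

The clip is centred over the groove to within about 0.5 mm. Now I descend gently and watch the force.

{"fn": "play_rows", "kwargs": {"commands": [{"dx":-0.2,"dy":0,"dz":-1.5,"rx":0,"ry":0,"rz":0},{"dx":-0.2,"dy":0,"dz":-3,"rx":0,"ry":0,"rz":0},{"dx":-0.2,"dy":0,"dz":-4.5,"rx":0,"ry":0,"rz":0},{"dx":-0.2,"dy":0,"dz":-5,"rx":0,"ry":0,"rz":0},{"dx":-0.2,"dy":0,"dz":-5,"rx":0,"ry":0,"rz":0}]}}

```text
t: 13.73
ee_pos: [0.5632, -0.2122, 0.117]
orientation: [-2.135, -2.304, 0.0]
force: [0.3, 0.5, -0.6]
opening: 0.0189
```

{"fn": "play_rows", "kwargs": {"commands": [{"dx":0,"dy":0,"dz":-1,"rx":0,"ry":0,"rz":0},{"dx":0,"dy":0,"dz":-2,"rx":0,"ry":0,"rz":0},{"dx":0,"dy":0,"dz":-2,"rx":0,"ry":0,"rz":0}]}}

```text
t: 13.98
ee_pos: [0.5633, -0.2122, 0.1151]
orientation: [-2.135, -2.304, 0.0]
force: [-0.6, 0.4, -0.9]
opening: 0.0191
```

{"fn": "play_rows", "kwargs": {"commands": [{"dx":0,"dy":0,"dz":-1,"rx":0,"ry":0,"rz":0},{"dx":0,"dy":0,"dz":-2,"rx":0,"ry":0,"rz":0},{"dx":0,"dy":0,"dz":-2,"rx":0,"ry":0,"rz":0}]}}

```text
t: 14.23
ee_pos: [0.5633, -0.2122, 0.1131]
orientation: [-2.135, -2.304, 0.0]
force: [-0.3, 0.6, -0.7]
opening: 0.0191
```

{"fn": "play_rows", "kwargs": {"commands": [{"dx":0,"dy":0,"dz":-0.5,"rx":0,"ry":0,"rz":0},{"dx":0,"dy":0,"dz":-1,"rx":0,"ry":0,"rz":0},{"dx":0,"dy":0,"dz":-1,"rx":0,"ry":0,"rz":0}]}}

```text
t: 14.48
ee_pos: [0.5633, -0.2122, 0.1122]
orientation: [-2.135, -2.304, 0.0]
force: [0.2, -0.9, 0.2]
opening: 0.0192
```

{"fn": "play_rows", "kwargs": {"commands": [{"dx":0,"dy":0,"dz":-0.5,"rx":0,"ry":0,"rz":0},{"dx":0,"dy":0,"dz":-1,"rx":0,"ry":0,"rz":0},{"dx":0,"dy":0,"dz":-1,"rx":0,"ry":0,"rz":0}]}}

```text
t: 14.73
ee_pos: [0.5635, -0.2123, 0.1114]
orientation: [2.135, 2.304, 0.0]
force: [0.4, -0.4, 0.8]
opening: 0.0191
```

{"fn": "play_rows", "kwargs": {"commands": [{"dx":0,"dy":0,"dz":-0.5,"rx":0,"ry":0,"rz":0},{"dx":0,"dy":0,"dz":-1,"rx":0,"ry":0,"rz":0},{"dx":0,"dy":0,"dz":-1,"rx":0,"ry":0,"rz":0}]}}

```text
t: 14.98
ee_pos: [0.5636, -0.2125, 0.1106]
orientation: [2.135, 2.304, 0.0]
force: [-1.6, -0.2, 2.6]
opening: 0.0186
```

Contact is at TCP z of about 0.1115. That gives c ≈ 79 mm if it is the groove floor, matching the visual estimate. A quick look before pressing.

```bash
python3 - <<'E'
from h import *
st=bot.state();print(st["t"],st["ee_pos"],st["force"])
im=bot.get_image("wrist")
cv2.imwrite("pics/w9z.png",cv2.resize(im[170:270,195:315],(720,600),interpolation=cv2.INTER_CUBIC))
E
```

```text
14.9833 [ 0.56357264 -0.21248708  0.11063262] [-1.63573406 -0.19673444  2.61037602]
```

View pics/w9z.png

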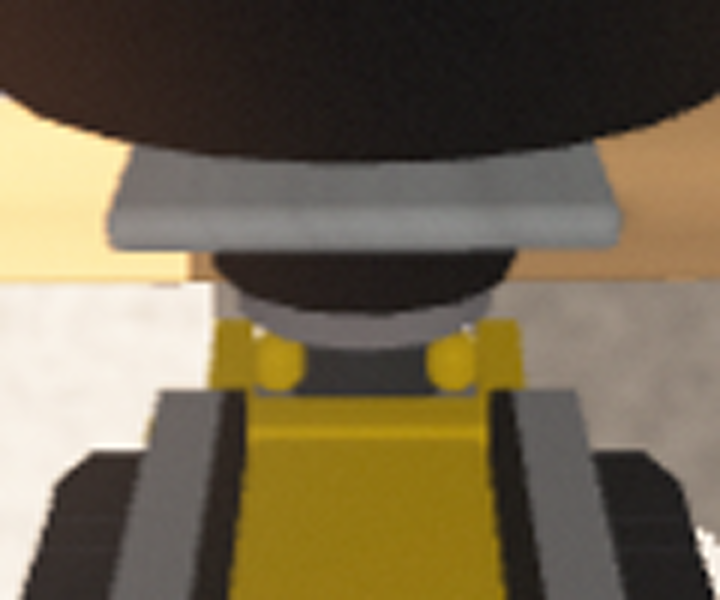

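The bumps straddle the dark groove floor and both legs have started to spread. Pressing on.

{"fn": "play_rows", "kwargs": {"commands": [{"dx":0,"dy":0,"dz":-0.7,"rx":0,"ry":0,"rz":0},{"dx":0,"dy":0,"dz":-1.5,"rx":0,"ry":0,"rz":0},{"dx":0,"dy":0,"dz":-1.5,"rx":0,"ry":0,"rz":0}]}}

```text
t: 15.28
ee_pos: [0.5636, -0.2126, 0.1091]
orientation: [2.135, 2.303, 0.0]
force: [-0.5, -1.1, 4.1]
opening: 0.019
```

{"fn": "play_rows", "kwargs": {"commands": [{"dx":0,"dy":0,"dz":-0.7,"rx":0,"ry":0,"rz":0},{"dx":0,"dy":0,"dz":-1.5,"rx":0,"ry":0,"rz":0},{"dx":0,"dy":0,"dz":-1.5,"rx":0,"ry":0,"rz":0}]}}

```text
t: 15.53
ee_pos: [0.5636, -0.2126, 0.1077]
orientation: [2.135, 2.303, 0.0]
force: [-0.6, -1.0, 4.4]
opening: 0.019
```

{"fn": "play_rows", "kwargs": {"commands": [{"dx":0,"dy":0,"dz":-0.7,"rx":0,"ry":0,"rz":0},{"dx":0,"dy":0,"dz":-1.5,"rx":0,"ry":0,"rz":0},{"dx":0,"dy":0,"dz":-1.5,"rx":0,"ry":0,"rz":0}]}}

```text
t: 15.78
ee_pos: [0.5636, -0.2127, 0.1061]
orientation: [2.135, 2.303, 0.0]
force: [-0.0, -0.7, 4.0]
opening: 0.0189
```

{"fn": "play_rows", "kwargs": {"commands": [{"dx":0,"dy":0,"dz":-0.7,"rx":0,"ry":0,"rz":0},{"dx":0,"dy":0,"dz":-1.5,"rx":0,"ry":0,"rz":0},{"dx":0,"dy":0,"dz":-1.5,"rx":0,"ry":0,"rz":0}]}}

```text
t: 16.03
ee_pos: [0.5634, -0.2124, 0.1042]
orientation: [2.135, 2.304, -0.0]
force: [0.3, -0.2, -0.3]
opening: 0.019
```

```bash
python3 - <<'E'
from h import *
st=bot.state();print(st["t"],st["ee_pos"],st["force"])
im=bot.get_image("wrist")
cv2.imwrite("pics/w10z.png",cv2.resize(im[170:270,195:315],(720,600),interpolation=cv2.INTER_CUBIC))
E
```

```text
16.0333 [ 0.5634369  -0.2124271   0.10415601] [ 0.32016981 -0.23490856 -0.31949143]
```

View pics/w10z.png

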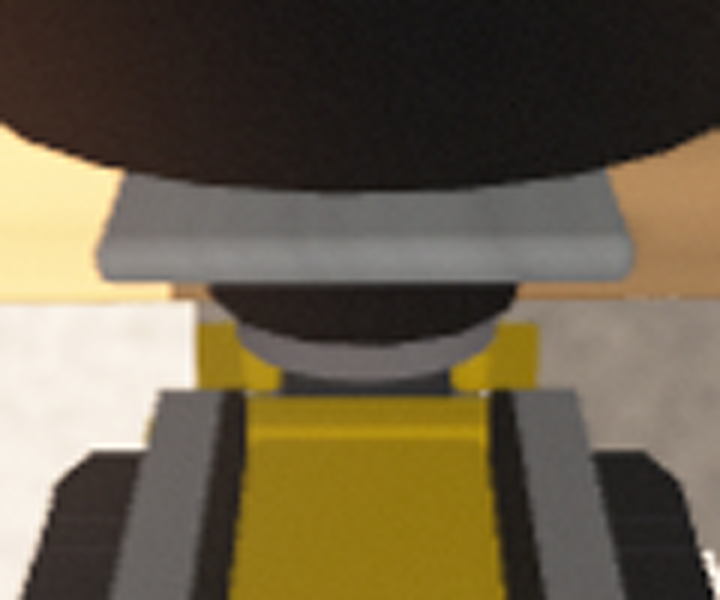

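The legs are at their widest in the groove and the force is dropping. I continue down until the crown touches.

{"fn": "play_rows", "kwargs": {"commands": [{"dx":0,"dy":0,"dz":-1,"rx":0,"ry":0,"rz":0},{"dx":0,"dy":0,"dz":-2,"rx":0,"ry":0,"rz":0},{"dx":0,"dy":0,"dz":-2,"rx":0,"ry":0,"rz":0}]}}

```text
t: 16.33
ee_pos: [0.5631, -0.2119, 0.1014]
orientation: [-2.135, -2.304, 0.0]
force: [1.3, 0.2, -5.3]
opening: 0.019
```

{"fn": "play_rows", "kwargs": {"commands": [{"dx":0,"dy":0,"dz":-0.7,"rx":0,"ry":0,"rz":0},{"dx":0,"dy":0,"dz":-1.5,"rx":0,"ry":0,"rz":0},{"dx":0,"dy":0,"dz":-1.5,"rx":0,"ry":0,"rz":0}]}}

```text
t: 16.58
ee_pos: [0.5631, -0.2118, 0.1002]
orientation: [-2.134, -2.304, 0.0]
force: [0.7, -0.7, -5.4]
opening: 0.0189
```

{"fn": "play_rows", "kwargs": {"commands": [{"dx":0,"dy":0,"dz":-0.7,"rx":0,"ry":0,"rz":0},{"dx":0,"dy":0,"dz":-1.2,"rx":0,"ry":0,"rz":0},{"dx":0,"dy":0,"dz":-1.2,"rx":0,"ry":0,"rz":0}]}}

```text
t: 16.83
ee_pos: [0.5632, -0.2121, 0.0994]
orientation: [-2.135, -2.304, 0.0]
force: [-0.0, -0.3, -4.5]
opening: 0.0191
```

The clip is pulling itself down (snapping). I press on until the crown bottoms.

{"fn": "play_rows", "kwargs": {"commands": [{"dx":0,"dy":0,"dz":-0.7,"rx":0,"ry":0,"rz":0},{"dx":0,"dy":0,"dz":-1.2,"rx":0,"ry":0,"rz":0},{"dx":0,"dy":0,"dz":-1.2,"rx":0,"ry":0,"rz":0}]}}

```text
t: 17.08
ee_pos: [0.5634, -0.2123, 0.0987]
orientation: [-2.136, -2.304, -0.0]
force: [-0.3, 1.4, 0.2]
opening: 0.0189
```

{"fn": "play_rows", "kwargs": {"commands": [{"dx":0,"dy":0,"dz":-0.7,"rx":0,"ry":0,"rz":0},{"dx":0,"dy":0,"dz":-1.2,"rx":0,"ry":0,"rz":0},{"dx":0,"dy":0,"dz":-1.2,"rx":0,"ry":0,"rz":0}]}}

```text
t: 17.33
ee_pos: [0.5634, -0.2123, 0.0981]
orientation: [2.135, 2.304, 0.001]
force: [-0.7, 0.7, 5.6]
opening: 0.019
```

{"fn": "play_rows", "kwargs": {"commands": [{"dx":0,"dy":0,"dz":-0.6,"rx":0,"ry":0,"rz":0},{"dx":0,"dy":0,"dz":-1,"rx":0,"ry":0,"rz":0},{"dx":0,"dy":0,"dz":-1,"rx":0,"ry":0,"rz":0}]}}

```text
t: 17.58
ee_pos: [0.5636, -0.2124, 0.0977]
orientation: [2.135, 2.304, 0.001]
force: [-2.3, 1.8, 10.7]
opening: 0.0187
```

The clip is bottomed at TCP z of about 0.098, so bore ≈ 78.5 mm. The force is rising (10.7 N). Checking before release.

```bash
python3 - <<'E'
from h import *
im=bot.get_image("wrist")
cv2.imwrite("pics/w11z.png",cv2.resize(im[170:270,195:315],(720,600),interpolation=cv2.INTER_CUBIC))
E
```

```text
(no output)
```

View pics/w11z.png

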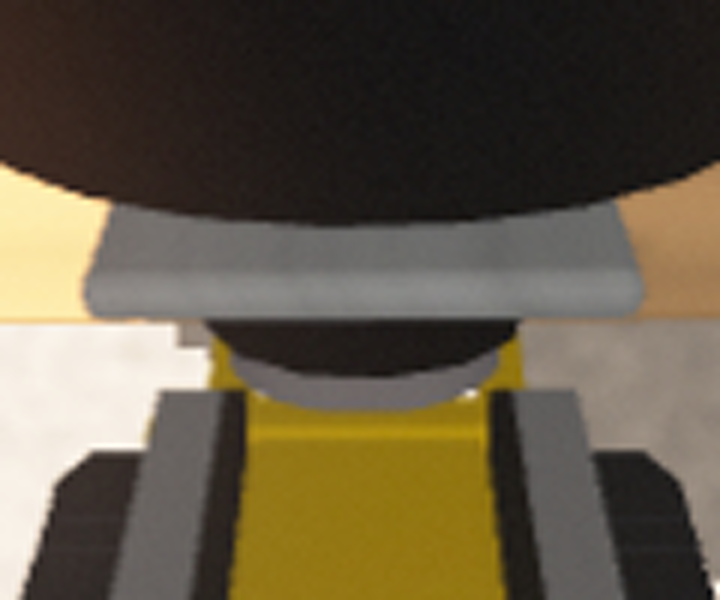

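The legs have closed back in (209–522) and the crown is down. I unload, open and rise.

{"fn": "play_rows", "kwargs": {"commands": [{"dx":0,"dy":0,"dz":1,"rx":0,"ry":0,"rz":0},{"dx":0,"dy":0,"dz":1.8,"rx":0,"ry":0,"rz":0},{"dx":0,"dy":0,"dz":1.8,"rx":0,"ry":0,"rz":0}]}}

```text
t: 17.88
ee_pos: [0.5634, -0.2123, 0.0984]
orientation: [2.135, 2.304, 0.0]
force: [-0.8, 1.0, 3.3]
opening: 0.0191
```

{"fn": "play_rows", "kwargs": {"commands": [{"dx":0,"dy":0,"dz":0,"rx":0,"ry":0,"rz":0},{"dx":0,"dy":0,"dz":0,"rx":0,"ry":0,"rz":0},{"dx":0,"dy":0,"dz":0,"rx":0,"ry":0,"rz":0},{"dx":0,"dy":0,"dz":0,"rx":0,"ry":0,"rz":0},{"dx":0,"dy":0,"dz":0,"rx":0,"ry":0,"rz":0}], "hand": 1}}

```text
t: 18.3
ee_pos: [0.5634, -0.2124, 0.0978]
orientation: [-2.136, -2.304, 0.0]
force: [-0.6, 0.1, -0.2]
opening: 0.0776
```

{"fn": "play_rows", "kwargs": {"commands": [{"dx":0,"dy":0,"dz":10,"rx":0,"ry":0,"rz":0},{"dx":0,"dy":0,"dz":30,"rx":0,"ry":0,"rz":0},{"dx":0,"dy":0,"dz":60,"rx":0,"ry":0,"rz":0},{"dx":0,"dy":15,"dz":90,"rx":0,"ry":0,"rz":0},{"dx":0,"dy":20,"dz":110,"rx":0,"ry":0,"rz":0}]}}

```text
t: 18.72
ee_pos: [0.5643, -0.1914, 0.2112]
orientation: [2.134, 2.303, 0.003]
force: [0.8, 0.0, -0.2]
opening: 0.0853
```

{"fn": "play_rows", "kwargs": {"commands": [{"dx":0,"dy":0,"dz":0,"rx":0,"ry":0,"rz":0},{"dx":0,"dy":0,"dz":0,"rx":0,"ry":0,"rz":0},{"dx":0,"dy":0,"dz":0,"rx":0,"ry":0,"rz":0},{"dx":0,"dy":0,"dz":0,"rx":0,"ry":0,"rz":0},{"dx":0,"dy":0,"dz":0,"rx":0,"ry":0,"rz":0}]}}

```text
t: 19.13
ee_pos: [0.5626, -0.1925, 0.2069]
orientation: [-2.135, -2.302, 0.002]
force: [0.0, -0.5, 0.1]
opening: 0.0854
```

```bash
python3 - <<'E'
from h import *
st=bot.state();print(st["t"],st["ee_pos"],st["force"],st["opening"])
im=bot.get_image("wrist");cv2.imwrite("pics/w12.png",im)
import pickle;pickle.dump(st,open("w12.pkl","wb"))
cv2.imwrite("pics/w12z.png",cv2.resize(im[110:240,180:330],(690,598),interpolation=cv2.INTER_CUBIC))
s=bot.get_image("scene");cv2.imwrite("pics/s12.png",s)
cv2.imwrite("pics/t12.png",bot.get_image("top"))
E
```

```text
19.1333 [ 0.56255064 -0.19247144  0.20687739] [ 0.02123689 -0.45336901  0.08434112] 0.08536490712250698
```

View pics/w12z.png

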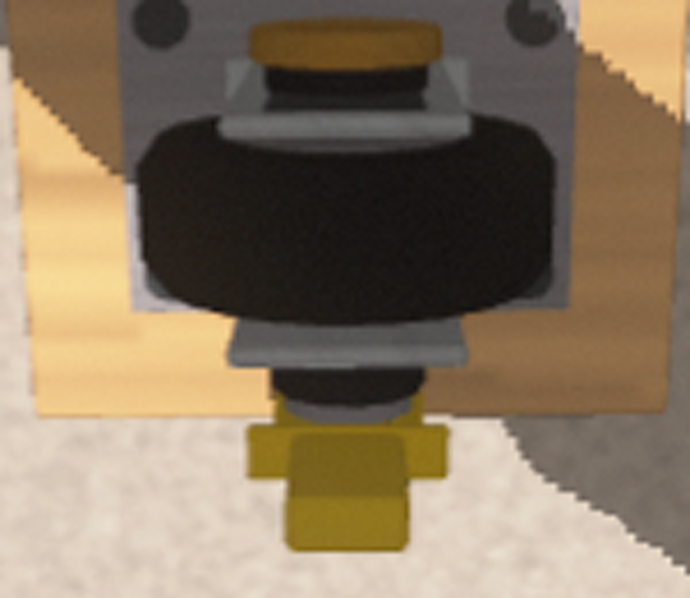

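View pics/s12.png

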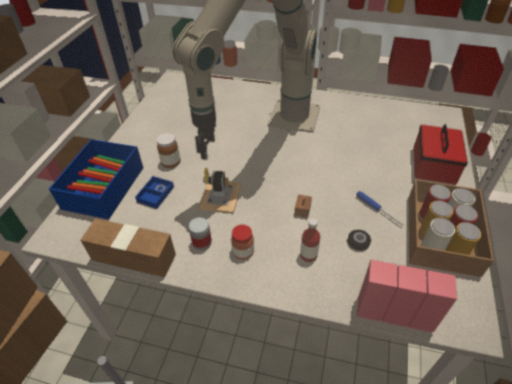

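```bash
python3 - <<'E'
from h import *
import pickle;st=pickle.load(open("w12.pkl","rb"))
c=np.array([.5602,-.1701]);a=.077
R=np.array([[np.cos(a),-np.sin(a)],[np.sin(a),np.cos(a)]])
f=lambda L:[((x+.5)/4.6-.5+180,(y+.5)/4.6-.5+110) for x,y in L]
Q=pix2w("wrist",f([(287,497),(409,497),(405,550),(290,550)]),.129,st)
q=(Q[:,:2]-c)@R*1e3;print(q.round(1),q.mean(0))
P=pix2w("wrist",f([(248,426),(447,426)]),.097,st);print(((P[:,:2]-c)@R*1e3).round(1))
print(bot.job_done())
E
```

```text
[[ -9.2 -37.4]
 [  9.8 -37.4]
 [  9.2 -46.4]
 [ -8.9 -46.4]] [  0.21211031 -41.88408786]
[[-17.5 -37.1]
 [ 17.5 -37.2]]
the job is handed in; nothing more can be done
None
```

The axle is home and the yellow clip is snapped into its groove. I handed the job in at about 19 s of the 58 s allowed. No check failed; `bot.job_done()` gives no verdict, so these are only my own measurements.

- **Axle:** I pushed the brass head along castor -y until it hit a firm stop. The highest force I read was about 10 N. The final picture shows the head against its bush.
- **Clip:** I lifted it from its stand and pressed it onto the groove. Contact came at about 4 N, then the clip pulled itself down at about -5 N and bottomed with about 11 N. That puts the axle centre about 79 mm above the table, in agreement with the camera estimate of 78–79 mm.
- **After letting go:** The clip is upright, with its block centred at castor x +0.2 mm and y -41.9 mm against the -42 mm target. Its legs had closed back in. The gripper is open and well clear, and the bystanders look unmoved in the scene picture.

- **Small disagreements:** The touch on the head put the groove about 0.8 mm further in -y than the camera did. The 4 N contact force was also below the stated 9–13 N, but I only read force at the end of each move, so a peak may have been missed.

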